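Sort the inspected samples and the gauges into their trays

TASK

Clear up after the inspection: put the two sample parts, the brass-coloured flange and the small steel gear, into the black tray, one in each of its two bays, hub up as they lie now. Put the V-block, upright, into the wider bay of the aluminium tray and the gauge block into that tray's narrower bay, setting both down on the floor of the bay before letting go, not dropping them. Leave the eraser and the USB stick where they lie, and let go of everything.

Things in the scene. Friction and masses are not known exactly. Their poses are not given: they have to be found in the camera images.
- flange: Sample flange, brass-coloured turned part: a round disc 40 mm across, about 5 mm thick, with a smaller round hub on top, 16 mm high in all; 0.05 kg, lies loose on the desk hub up. Origin at the centre of its underside, z up. Grip it low, across the disc's rim.
- gear: Sample gear, bare steel spur gear 29 mm across, toothed part 9 mm thick, with a 14 mm round hub on top, 13 mm high in all; 0.06 kg, lies loose on the desk hub up. Origin at the centre of its underside, z up. Grip it low, across the teeth.
- v_block: V-block, ground steel block 45 mm (its x) by 40 mm (its y) by 36 mm high with a V groove in its top running along its x; about 0.3 kg (0.8 to 1.3 times that). The two faces across its y, 40 mm apart, are plain and full height. Stands loose on the desk, groove up. Origin at the centre of its underside, z up. Not to be dropped: let go of it within about 10 mm of the tray floor.
- gauge_block: Gauge block, plain steel plate 9 mm (its x) by 35 mm (its y) by 20 mm high, 0.05 kg, stands loose on its long narrow edge. Origin at the centre of its underside, z up. It may stand or lie in its bay. Not to be dropped: let go of it within about 10 mm of the tray floor.
- parts_tray: Black plastic sample tray, fixed to the desk, about 142 mm (its x) by 210 mm (its y) by 28 mm high. Origin at the centre of its underside, z up. A low wall across its middle (along its x at y = 0, 2 mm thick, top at z = 14 mm) parts it into two equal bays, each 126 mm (x) by 97 mm (y) inside, centred at y = +49.5 mm and y = -49.5 mm; inner floor at z = 2 mm, side walls up to z = 26 mm.
- gauge_tray: Bare aluminium tray lined with black rubber, fixed to the desk, 116 mm (its x) by 179 mm (its y), side walls 3 mm thick, rim at z = 20 mm. Origin at the centre of its underside, z up. An off-centre wall along its x (3 mm thick, centred at y = +19 mm, top at z = 14 mm) parts it into two bays, both 110 mm long in x: the wider is 104 mm in y, centred at y = -34.5 mm; the narrower is 66 mm in y, centred at y = +53.5 mm. Inner floor at z = 4 mm.
- paper_stop_tip (a point): Obstacle, not to be handled: the front tip of the printer's grey paper stop, a flat arm 40 mm wide and 10 mm thick that juts out level over the desk from the printer behind it, its top 160 mm above the desk. Carry things above it or in front of it. The point is the middle of the tip; it never moves.
- eraser: Bystander: white eraser in a blue card sleeve, 20 mm (x) by 44 mm (y) by 12 mm high, loose on the desk among the parts. Origin at the centre of its underside. Not to be moved by more than 30 mm.
- usb_stick: Bystander: black USB stick, 18 mm (x) by 53 mm (y) by 8 mm high, loose on the desk among the parts. Origin at the centre of its underside. Not to be moved by more than 30 mm.
Not all that is in view belongs to the job. There is more than one size of the v_block; the one meant has the size given above.

How it is judged:
By the outcome, as a careful person would: the job done as asked, in the order asked, and still so for the second after the job is handed in, with the robot touching nothing.
It also fails if it takes over 133 s, if anything falls off the work surface, if the arm or the gripper's body presses on something with over 40 N, if the wrist force passes 120 N, or if a joint passes its speed limit or range.

ROBOT

A 6-joint arm with a two-finger parallel gripper is mounted at the origin on a cart in front of the work surface, level with it; the furniture and walls round the work are solid. World frame = base frame: x ahead of the robot, y to its left, z up, the work surface at z = 0. Lengths are in m, angles in rad, forces in N, time in s.
With the tool pointing down it reaches from about 0.35 to 0.775 m from the base axis. Payload 7.3 kg.
Tool frame: the origin (TCP) lies midway between the tips of the shut fingers; the grasp point (between the pads) lies 19 mm behind it; z points along the fingers, y is the direction in which the jaws open and shut (so a half turn about z gives the same grasp; the last joint's range is limited). The gripper opens to 92 mm and grips with 3 to 60 N. Pads are 19 mm wide; open, the fingers measure 130 mm over their backs; the gripper's body (75 mm by 190 mm) begins 47 mm behind the grasp point.
Start: joints at [-1.46, 0.342, 1.524, -0, 1.275, -0.146], TCP at [0.133, -0.508, 0.227] pointing down, gripper open.
Joint ranges: [-2.53, 2.53], [-0.77, 2.02], [0.04, 2.7], [-1, 4.14], [0.28, 2.66], [-3.11, 3.11]. Speed limits (rad/s): [2.57, 2.57, 3.14, 3.14, 3.14, 3.14].

INTERFACE

Orientations are given as a unit quaternion [x, y, z, w].
In Python, from workcell import * gives the robot as it stands. The module is installed in compiled form; this text tells all that it offers.
- The arm moves only by the tool drive_tool, never from a script. Its argument "steps" is a list of rows, each an object of numbers: "dx", "dy", "dz": the shift along the tool's x, y, z in mm; "turn": the turn about the tool's z in rad; "claw": the closure in counts, from 0 (fully open) to 255 (shut). A call has 1 to 20 rows; each row is the pose to reach, as a shift and turn from the pose commanded when the call began, along the tool's axes at that moment; what a row does not reach only later rows make up. A row lasts 1/8 s, in which the tool goes at most 62.5 mm and 10.7 degrees, less where a joint would pass 70% of its speed; a pose out of reach is approached as far as the arm can. A call with a gripper value outside its range is refused whole. The fingers move at their own pace and stop on an object; "squeeze" is the grip in N (left out, the last holds). Time passes only in rows, so rows that repeat a pose let the fingers close. It gives the time, the measured TCP pose, the force and the opening at its end, in the units of the state.
- read_state(): the state, without advancing time (a new reading comes with each control period).
- get_image(name): name is "side" or "top"; returns a dict with "color" (480x640x3 uint8, red, green, blue), "depth" (480x640 float32, m along the optical axis (not along the pixel's ray), 0 where there is no reading), "fovy" (degrees; the focal length in pixels is half the picture's height over the tangent of half this angle, whatever the lens; pixels are square), "cx", "cy" (the principal point, pixels), "world_to_cam" (4x4, takes a point from world to camera coordinates). Camera axes: x right, y up, looking along -z (the intrinsics and any distortion apply to the point x, -y, -z); pixel columns grow to the right and rows downward; lengths in m; the calibration is good to about 2 mm. A picture is of the moment at which its call begins.
- finish_job(): hands the job in, once; it reports no verdict.
The state is a dict: "t": time; "joint_positions": joint angles; "joint_vel": joint speeds; "joint_torque": joint torques, N m; "position": TCP position; "eef_rot": TCP orientation; "wrist_force": force on the tool from outside, world axes, zero at the start; "ft_torque": the same for the moment, N m; "finger_gap": opening from 0.0 (shut) to 1.0 (fully open).
Only numpy, scipy, OpenCV 4.12 (cv2) and the standard library are available. Lean on these libraries where they do the work, as an engineer would, in place of code of your own. Each camera call takes 0.05 s, during which the arm holds its last target. There are 200 camera calls.

## Working session

There is one attempt and no reset: what is moved stays moved. The work goes in short steps, Python scripts to look and compute and a tool call to move; the robot and the scene stay as the last step left them, time stands still between calls to the robot, and variables do not carry over. Pictures are saved under pics/ and viewed, about 12 in all and at most 16, crops included, and the job is handed in when it is done.

Besides the shell and the picture viewer there is one more tool, called after "Request:" by a JSON object that holds its "method" and its "body". drive_tool: Moves the arm, as the interface text tells. Its arguments: {"type":"object","properties":{"steps":{"type":"array","items":{"type":"object","properties":{"dx":{"type":"number"},"dy":{"type":"number"},"dz":{"type":"number"},"turn":{"type":"number"},"claw":{"type":"number"}}}},"squeeze":{"type":"number"}},"required":["steps"]}

```bash
mkdir -p pics; cat > h.py <<'E'
from workcell import *
import numpy as np, cv2
def ray(im,u,v):
    f=240/np.tan(np.radians(im['fovy'])/2)
    return np.array([(u-im['cx'])/f,-(v-im['cy'])/f,-1.])
def pt(im,u,v,d=None):
    d=d or np.median(im['depth'][int(v)-1:int(v)+2,int(u)-1:int(u)+2])
    M=np.linalg.inv(im['world_to_cam']); return (M@np.r_[ray(im,u,v)*d,1])[:3]
def onz(im,u,v,z):
    M=np.linalg.inv(im['world_to_cam']); d=M[:3,:3]@ray(im,u,v); c=M[:3,3]
    return c+d*(z-c[2])/d[2]
def proj(im,p):
    f=240/np.tan(np.radians(im['fovy'])/2); q=im['world_to_cam']@np.r_[p,1]
    return im['cx']+f*q[0]/-q[2], im['cy']-f*q[1]/-q[2]
def save(im,n,box=None,s=1):
    c=im['color'][:,:,::-1]
    if box: c=c[box[1]:box[3],box[0]:box[2]]
    if s!=1: c=cv2.resize(c,None,fx=s,fy=s,interpolation=cv2.INTER_CUBIC)
    cv2.imwrite('pics/'+n+'.png',c)
E
python3 - <<'E'
from h import *
print(read_state())
import pickle
for n in('side','top'):
    im=get_image(n); save(im,n+'0'); pickle.dump(im,open(n+'0.pkl','wb'))
    print(n,{k:v for k,v in im.items() if k not in('color','depth')}, np.linalg.inv(im['world_to_cam'])[:3,3],(im['depth']>0).mean())
E
```

```text
{'t': 0.0, 'joint_positions': array([-1.45999337e+00,  3.42737975e-01,  1.52503747e+00,  1.32886036e-06,
        1.27541020e+00, -1.46014658e-01]), 'joint_vel': array([ 2.84240809e-03,  1.37384211e-03, -2.19881998e-03,  2.29321081e-03,
       -4.07857174e-05,  1.13039713e-03]), 'joint_torque': array([-1.39109776e-03, -4.31244743e+01, -2.44221014e+01,  7.17408629e-02,
        5.59722050e-02, -1.22295064e-04]), 'position': array([ 0.13331948, -0.50735529,  0.22602992]), 'eef_rot': array([ 9.91766621e-01,  1.28055982e-01,  1.46576475e-05, -7.96360386e-04]), 'wrist_force': array([-0.80121122, -0.15113397,  0.6196035 ]), 'ft_torque': array([0.00762197, 0.02304585, 0.02486472]), 'finger_gap': 0.9942494285287086}
side {'fovy': 47.34438384538566, 'cx': 312.9492785187295, 'cy': 238.36749902655592, 'world_to_cam': array([[-0.90987903, -0.41470094, -0.01196966,  0.48545584],
       [ 0.18703877, -0.43578575,  0.88040177, -0.24416097],
       [-0.37031965,  0.79882032,  0.47407747, -1.06767581],
       [ 0.        ,  0.        ,  0.        ,  1.        ]])} [0.09199232 0.94779826 0.72693154] 0.9949934895833333
top {'fovy': 44.42943311276318, 'cx': 319.04424257432555, 'cy': 245.52144095583205, 'world_to_cam': array([[-1.27416057e-02, -9.99918476e-01,  8.31873059e-04,
        -7.94742838e-02],
       [ 9.95961635e-01, -1.26172348e-02,  8.88888444e-02,
        -5.76452358e-01],
       [-8.88711019e-02,  1.96110026e-03,  9.96041205e-01,
        -1.20439474e+00],
       [ 0.00000000e+00,  0.00000000e+00,  0.00000000e+00,
         1.00000000e+00]])} [ 0.46607592 -0.0843791   1.25093308] 0.996015625
```

View pics/side0.png

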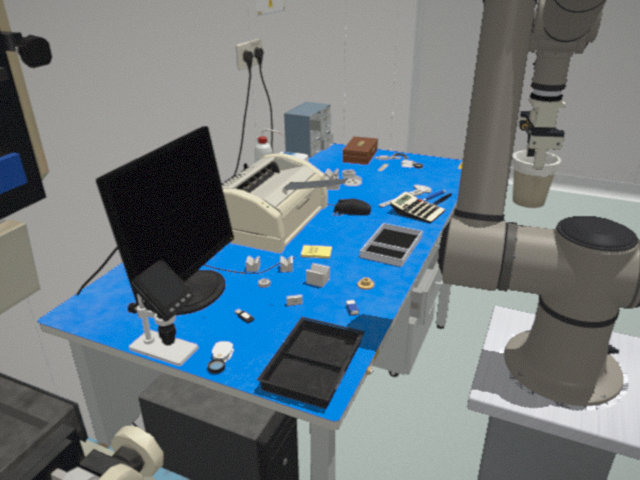

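View pics/top0.png

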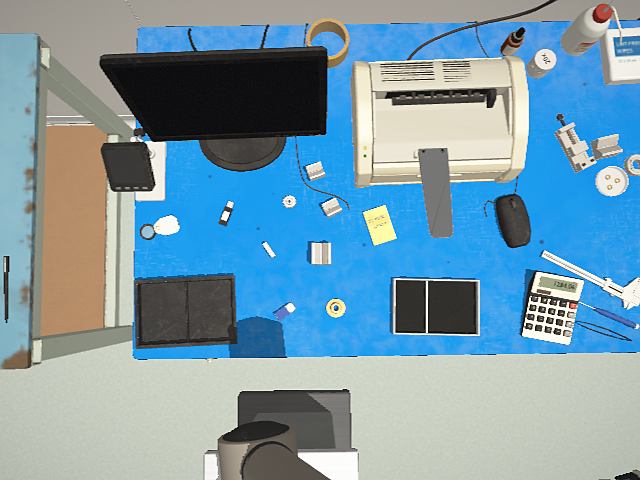

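Side shows the trays, parts and the paper stop. Top: black tray (185,310), aluminium tray (436,306), V-blocks (320,253), (331,206), (315,170), gauge block (268,250), gear (289,201), flange (336,308), eraser (285,310), USB (228,212).

```bash
python3 - <<'E'
import pickle
from h import *
t=pickle.load(open('top0.pkl','rb')); s=pickle.load(open('side0.pkl','rb'))
save(t,'tc1',(250,150,360,325),4) if 0 else save(t,'tc1',(215,155,350,325),4.7/1.35)
save(t,'tc2',(380,225,500,345),5)
save(s,'sc1',(230,245,380,325),5)
for n,(u,v) in dict(vb=(312,253),vb2=(331,206),vb3=(315,170),gb=(268,250),fl=(336,308),gear=(289,201),er=(285,310),tip=(437,233),tip2=(436,155),tray=(160,310),tray2=(210,310),desk=(300,280),at=(410,306),at2=(455,306),monb=(313,52)).items():
    print(n,pt(t,u,v).round(4))
E
```

```text
vb [ 0.5594 -0.0719  0.0323]
vb2 [ 0.6593 -0.1131  0.0216]
vb3 [ 0.7378 -0.0802  0.0176]
gb [0.5678 0.0206 0.0199]
fl [ 0.4445 -0.121   0.0015]
gear [ 0.6732 -0.0239  0.0089]
er [ 0.4419 -0.0138  0.0128]
tip [ 0.5819 -0.3029  0.1808]
tip2 [ 0.7359 -0.3128  0.1454]
tray [0.445  0.2507 0.0026]
tray2 [0.4437 0.1449 0.0038]
desk [ 0.5046 -0.0455  0.001 ]
at [ 0.4467 -0.2773  0.0032]
at2 [ 0.4455 -0.3723  0.0037]
monb [ 0.8525 -0.0805  0.355 ]
```

View pics/tc1.png

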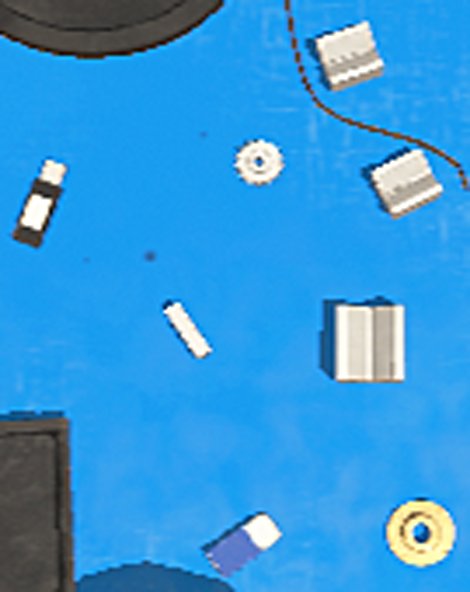

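View pics/tc2.png

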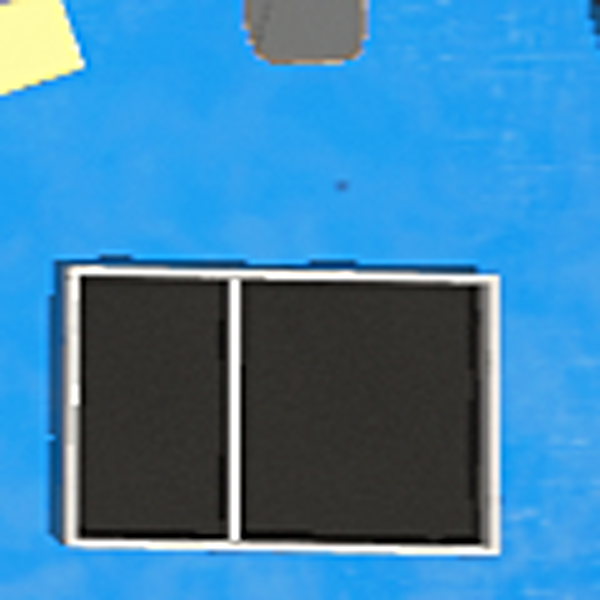

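View pics/sc1.png

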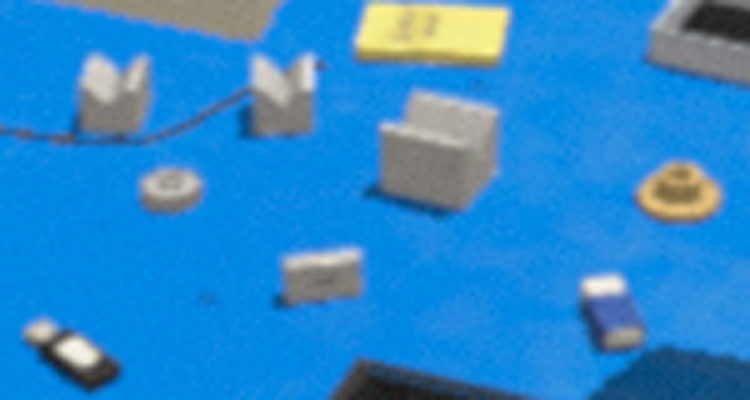

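Crops: V-block meant is the large one, top corners about (335,305),(403,304),(403,380),(335,381) in the crop (68x76 px = 40x45 mm), groove along world x. Gauge block is oblique with centre about (187,329), gear (259,162), flange (421,533). The aluminium tray's narrow bay is at left (its +y = world +y).

```bash
python3 - <<'E'
import pickle
from h import *
t=pickle.load(open('top0.pkl','rb')); s=pickle.load(open('side0.pkl','rb'))
A=lambda u,v:(215+(u+.5)/3.4815-.5,155+(v+.5)/3.4815-.5)
B=lambda u,v:(380+(u+.5)/5-.5,225+(v+.5)/5-.5)
S=lambda u,v:(230+(u+.5)/5-.5,245+(v+.5)/5-.5)
def tri(a,b):
    rs=[]
    for im,p in((t,a),(s,b)):
        M=np.linalg.inv(im['world_to_cam']);d=M[:3,:3]@ray(im,*p);d/=np.linalg.norm(d);rs.append((M[:3,3],d))
    P=[np.eye(3)-np.outer(d,d) for c,d in rs]
    return np.linalg.solve(sum(P),sum(p@c for p,(c,d) in zip(P,rs))).round(4)
print('tri vb',tri(A(335,305),S(381,124)),tri(A(335,381),S(465,139)))
print('tri gb',tri(A(163,303),S(283,261)),tri(A(200,359),S(362,253)))
print('tri gear',tri(A(259,162),S(171,178)),'flange',tri(A(421,533),S(680,172)))
print('tri alu tray +x+y rim',tri(B(70,268),S(655,35)))
for n,q,z in(('vb',[(335,305),(403,304),(403,380),(335,381)],.036),('gb',[(163,303),(174,299),(212,352),(200,359)],.02)):
    P=np.array([onz(t,*A(*p),z) for p in q]); print(n,P.mean(0).round(4),P[:,:2].round(4).tolist())
    print(cv2.minAreaRect((P[:,:2]*1000).astype(np.float32)))
print('gear',onz(t,*A(259,162),.011),'fl',onz(t,*A(421,533),.007))
P=np.array([onz(t,*B(*p),.02) for p in[(68,266),(498,275),(498,552),(66,545)]]);print('alu',P.mean(0),cv2.minAreaRect((P[:,:2]*1000).astype(np.float32)))
P=np.array([onz(t,*p,.027) for p in[(135,276),(235,274),(236,342),(135,347)]]);print('blk',P[:,:2].round(3).tolist(),P.mean(0))
print('wall alu',onz(t,*B(236,400),.014),'blk wall',onz(t,188,310,.014))
print('eraser',onz(t,*A(243,541),.012),'usb',onz(t,*A(41,203),.008))
print('fit check gauge tray pts', [ (np.array(proj(t,[x,y,.02]))).round(1).tolist() for x,y in ((.5,-.24),)])
E
```

```text
tri vb [ 0.5826 -0.0695  0.0339] [ 0.5375 -0.0688  0.0369]
tri gb [0.5853 0.0342 0.0186] [0.5531 0.0129 0.0182]
tri gear [ 0.6743 -0.0233  0.0067] flange [ 0.4465 -0.1194  0.0119]
tri alu tray +x+y rim [ 0.5058 -0.2432  0.0098]
vb [ 0.5589 -0.0899  0.036 ] [[0.5815, -0.0699], [0.5816, -0.1104], [0.5362, -0.1098], [0.5361, -0.0694]]
((558.865966796875, -89.8994140625), (40.56209182739258, 45.93587875366211), 89.3408203125)
gb [0.5701 0.0197 0.02  ] [[0.5856, 0.0342], [0.5879, 0.0276], [0.5555, 0.0048], [0.5514, 0.0121]]
((570.5342407226562, 19.522315979003906), (41.228729248046875, 8.34268569946289), 32.94963073730469)
gear [ 0.67245807 -0.02404245  0.011     ] fl [ 0.4451294  -0.11993826  0.007     ]
alu [ 0.44548396 -0.32910127  0.02      ] ((445.4881896972656, -329.2690124511719), (179.9763641357422, 115.71898651123047), 88.21619415283203)
blk [[0.516, 0.297], [0.518, 0.089], [0.378, 0.087], [0.37, 0.295]] [0.44566929 0.19186533 0.027     ]
wall alu [ 0.44934757 -0.31092947  0.014     ] blk wall [0.44448022 0.18907276 0.014     ]
eraser [ 0.44179095 -0.01256796  0.012     ] usb [0.64924343 0.10990052 0.008     ]
fit check gauge tray pts [[392.7, 280.7]]
```

Request:
{"method": "drive_tool", "body": {"steps": [{"dx": 200,"dy": -147,"dz": 20,"turn": 0.257,"claw": 60},{"dx": 200,"dy": -147,"dz": 20,"turn": 0.257,"claw": 60},{"dx": 200,"dy": -147,"dz": 20,"turn": 0.257,"claw": 60},{"dx": 200,"dy": -147,"dz": 20,"turn": 0.257,"claw": 60},{"dx": 400,"dy": -295,"dz": 100,"turn": 0.257,"claw": 60},{"dx": 400,"dy": -295,"dz": 100,"turn": 0.257,"claw": 60},{"dx": 400,"dy": -295,"dz": 100,"turn": 0.257,"claw": 60},{"dx": 400,"dy": -295,"dz": 100,"turn": 0.257,"claw": 60},{"dx": 400,"dy": -295,"dz": 100,"turn": 0.257,"claw": 60},{"dx": 400,"dy": -295,"dz": 100,"turn": 0.257,"claw": 60},{"dx": 400,"dy": -295,"dz": 100,"turn": 0.257,"claw": 60},{"dx": 400,"dy": -295,"dz": 100,"turn": 0.257,"claw": 60}], "squeeze": 15}}

```text
t: 1.6
position: [0.445, -0.1221, 0.1272]
eef_rot: [1.0, -0.001, 0.0, 0.0]
wrist_force: [0.2, 0.6, -0.0]
finger_gap: 0.766
```

Request:
{"method": "drive_tool", "body": {"steps": [{"dx": 0,"dy": -2,"dz": 60,"claw": 60},{"dx": 0,"dy": -2,"dz": 90,"claw": 60},{"dx": 0,"dy": -2,"dz": 105,"claw": 60},{"dx": 0,"dy": -2,"dz": 115,"claw": 60},{"dx": 0,"dy": -2,"dz": 120,"claw": 60},{"dx": 0,"dy": -2,"dz": 123,"claw": 60},{"dx": 0,"dy": -2,"dz": 123,"claw": 60},{"dx": 0,"dy": -2,"dz": 123,"claw": 60}]}}

```text
invalid input
```

```bash
python3 - <<'E'
from h import *
s=get_image('side'); t=get_image('top')
a=proj(s,[.445,-.12,.02]);b=proj(t,[.445,-.12,.02]);print(a,b)
f=lambda im,p:cv2.resize(im['color'][int(p[1])-30:int(p[1])+30,int(p[0])-40:int(p[0])+40,::-1],None,fx=5,fy=5,interpolation=cv2.INTER_CUBIC)
cv2.imwrite('pics/g1.png',np.hstack([f(s,a),f(t,b)]))
E
```

```text
(np.float64(366.9477533828332), np.float64(276.152863532723)) (np.float64(335.77904471346403), np.float64(307.903971627538))
```

View pics/g1.png

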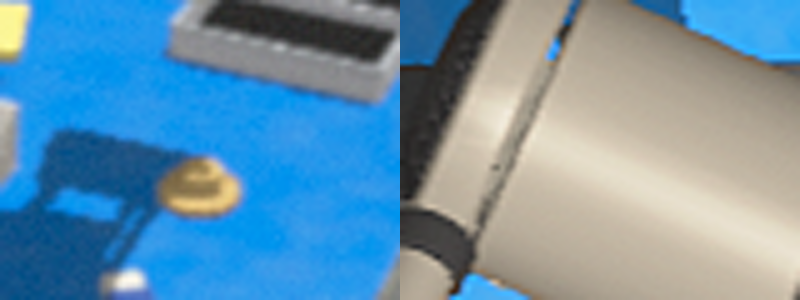

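The move was refused; the picture shows the flange still under the hovering gripper. I'll send full rows.

Request:
{"method": "drive_tool", "body": {"steps": [{"dx": 0,"dy": -2,"dz": 60,"turn": 0,"claw": 60},{"dx": 0,"dy": -2,"dz": 90,"turn": 0,"claw": 60},{"dx": 0,"dy": -2,"dz": 105,"turn": 0,"claw": 60},{"dx": 0,"dy": -2,"dz": 115,"turn": 0,"claw": 60},{"dx": 0,"dy": -2,"dz": 120,"turn": 0,"claw": 60},{"dx": 0,"dy": -2,"dz": 123,"turn": 0,"claw": 60},{"dx": 0,"dy": -2,"dz": 123,"turn": 0,"claw": 60}], "squeeze": 15}}

```text
t: 2.58
position: [0.4456, -0.119, 0.004]
eef_rot: [1.0, -0.0, 0.0, 0.0]
wrist_force: [0.1, -0.3, 0.1]
finger_gap: 0.764
```

Request:
{"method": "drive_tool", "body": {"steps": [{"dx": 0,"dy": 0,"dz": 2,"turn": 0,"claw": 60},{"dx": 0,"dy": 0,"dz": 2,"turn": 0,"claw": 200},{"dx": 0,"dy": 0,"dz": 2,"turn": 0,"claw": 200},{"dx": 0,"dy": 0,"dz": 2,"turn": 0,"claw": 200},{"dx": 0,"dy": 0,"dz": 2,"turn": 0,"claw": 200},{"dx": 0,"dy": 0,"dz": 2,"turn": 0,"claw": 200},{"dx": 0,"dy": 0,"dz": 2,"turn": 0,"claw": 200}], "squeeze": 15}}

```text
t: 3.45
position: [0.4454, -0.1189, 0.0017]
eef_rot: [1.0, -0.0, 0.0, 0.0]
wrist_force: [0.1, -0.7, 0.4]
finger_gap: 0.417
```

Request:
{"method": "drive_tool", "body": {"steps": [{"dx": 0,"dy": 0,"dz": -30,"turn": 0,"claw": 200},{"dx": 0,"dy": 0,"dz": -70,"turn": 0,"claw": 200},{"dx": 0,"dy": -40,"dz": -80,"turn": -0.17,"claw": 200},{"dx": 0,"dy": -80,"dz": -80,"turn": -0.34,"claw": 200},{"dx": 0,"dy": -120,"dz": -80,"turn": -0.51,"claw": 200},{"dx": 0,"dy": -160,"dz": -80,"turn": -0.68,"claw": 200},{"dx": 0,"dy": -200,"dz": -80,"turn": -0.85,"claw": 200},{"dx": 0,"dy": -240,"dz": -80,"turn": -1.02,"claw": 200},{"dx": 0,"dy": -261,"dz": -80,"turn": -1.19,"claw": 200},{"dx": 0,"dy": -261,"dz": -80,"turn": -1.36,"claw": 200},{"dx": 0,"dy": -261,"dz": -80,"turn": -1.53,"claw": 200},{"dx": 0,"dy": -261,"dz": -80,"turn": -1.57,"claw": 200},{"dx": 0,"dy": -261,"dz": -80,"turn": -1.57,"claw": 200},{"dx": 0,"dy": -261,"dz": -40,"turn": -1.57,"claw": 200},{"dx": 0,"dy": -261,"dz": -20,"turn": -1.57,"claw": 200},{"dx": 0,"dy": -261,"dz": -10,"turn": -1.57,"claw": 200},{"dx": 0,"dy": -261,"dz": -5,"turn": -1.57,"claw": 200},{"dx": 0,"dy": -261,"dz": -3,"turn": -1.57,"claw": 200},{"dx": 0,"dy": -261,"dz": -3,"turn": -1.57,"claw": 200}], "squeeze": 15}}

```text
t: 5.82
position: [0.4457, 0.1422, 0.0051]
eef_rot: [0.707, 0.707, 0.0, 0.0]
wrist_force: [0.6, -0.6, -0.5]
finger_gap: 0.415
```

Request:
{"method": "drive_tool", "body": {"steps": [{"dx": 0,"dy": 0,"dz": 0,"turn": 0,"claw": 85},{"dx": 0,"dy": 0,"dz": 0,"turn": 0,"claw": 85},{"dx": 0,"dy": 0,"dz": 0,"turn": 0,"claw": 85},{"dx": 0,"dy": 0,"dz": -20,"turn": 0,"claw": 85},{"dx": 0,"dy": 0,"dz": -60,"turn": 0,"claw": 85},{"dx": 0,"dy": 0,"dz": -100,"turn": 0.1,"claw": 85},{"dx": -30,"dy": 40,"dz": -100,"turn": 0.27,"claw": 85},{"dx": -60,"dy": 80,"dz": -100,"turn": 0.44,"claw": 85},{"dx": -90,"dy": 120,"dz": -100,"turn": 0.61,"claw": 85},{"dx": -120,"dy": 160,"dz": -100,"turn": 0.78,"claw": 85},{"dx": -150,"dy": 200,"dz": -100,"turn": 0.95,"claw": 85},{"dx": -166,"dy": 227,"dz": -100,"turn": 1.12,"claw": 85},{"dx": -166,"dy": 227,"dz": -100,"turn": 1.29,"claw": 85},{"dx": -166,"dy": 227,"dz": -100,"turn": 1.46,"claw": 85},{"dx": -166,"dy": 227,"dz": -100,"turn": 1.57,"claw": 85},{"dx": -166,"dy": 227,"dz": -100,"turn": 1.57,"claw": 85}], "squeeze": 15}}

```text
t: 7.82
position: [0.6721, -0.0241, 0.1045]
eef_rot: [1.0, 0.0, -0.0, 0.0]
wrist_force: [-0.3, 0.4, -0.3]
finger_gap: 0.666
```

```bash
python3 - <<'E'
from h import *
s=get_image('side'); t=get_image('top')
f=lambda im,p,h=40:cv2.resize(im['color'][int(p[1])-h:int(p[1])+h,int(p[0])-h:int(p[0])+h,::-1],(400,400),interpolation=cv2.INTER_CUBIC)
a=proj(s,[.6725,-.024,.03]);b=proj(t,[.445,.16,.02]);print(a,b)
cv2.imwrite('pics/g2.png',np.hstack([f(s,a),f(t,b)]))
E
```

```text
(np.float64(264.5504003533843), np.float64(272.1289235683532)) (np.float64(201.3309792239849), np.float64(309.6285600935721))
```

View pics/g2.png

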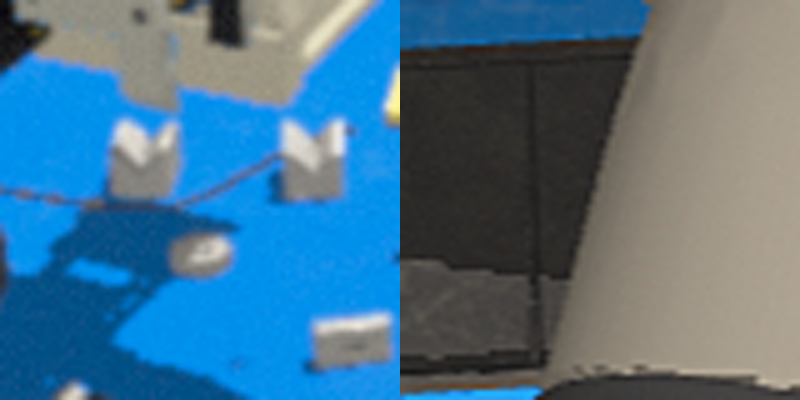

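Gear is clear under the gripper (left, 200,255); the arm hides the flange in the top view, to be checked later. Descend and grip.

Request:
{"method": "drive_tool", "body": {"steps": [{"dx": 1,"dy": 0,"dz": 50,"turn": 0,"claw": 85},{"dx": 1,"dy": 0,"dz": 80,"turn": 0,"claw": 85},{"dx": 1,"dy": 0,"dz": 92,"turn": 0,"claw": 85},{"dx": 1,"dy": 0,"dz": 99,"turn": 0,"claw": 85},{"dx": 1,"dy": 0,"dz": 102,"turn": 0,"claw": 85},{"dx": 1,"dy": 0,"dz": 102,"turn": 0,"claw": 85},{"dx": 1,"dy": 0,"dz": 102,"turn": 0,"claw": 220},{"dx": 1,"dy": 0,"dz": 102,"turn": 0,"claw": 220},{"dx": 1,"dy": 0,"dz": 102,"turn": 0,"claw": 220},{"dx": 1,"dy": 0,"dz": 102,"turn": 0,"claw": 220},{"dx": 1,"dy": 0,"dz": 102,"turn": 0,"claw": 220},{"dx": 1,"dy": 0,"dz": 102,"turn": 0,"claw": 220},{"dx": 1,"dy": 0,"dz": 82,"turn": 0,"claw": 220},{"dx": 1,"dy": 0,"dz": 42,"turn": 0,"claw": 220},{"dx": 1,"dy": 0,"dz": 7,"turn": 0,"claw": 220},{"dx": 1,"dy": 0,"dz": 2,"turn": 0,"claw": 220}], "squeeze": 15}}

```text
t: 9.93
position: [0.6752, -0.0244, 0.1071]
eef_rot: [1.0, -0.0, 0.004, 0.001]
wrist_force: [0.0, -0.0, -0.4]
finger_gap: 0.307
```

Request:
{"method": "drive_tool", "body": {"steps": [{"dx": -30,"dy": -35,"dz": 0,"turn": -0.17,"claw": 220},{"dx": -65,"dy": -76,"dz": 0,"turn": -0.34,"claw": 220},{"dx": -100,"dy": -117,"dz": 0,"turn": -0.51,"claw": 220},{"dx": -135,"dy": -158,"dz": 0,"turn": -0.68,"claw": 220},{"dx": -170,"dy": -199,"dz": 0,"turn": -0.85,"claw": 220},{"dx": -205,"dy": -240,"dz": 0,"turn": -1.02,"claw": 220},{"dx": -228,"dy": -266,"dz": 0,"turn": -1.19,"claw": 220},{"dx": -228,"dy": -266,"dz": 0,"turn": -1.36,"claw": 220},{"dx": -228,"dy": -266,"dz": 0,"turn": -1.53,"claw": 220},{"dx": -228,"dy": -266,"dz": 0,"turn": -1.57,"claw": 220},{"dx": -228,"dy": -266,"dz": 0,"turn": -1.57,"claw": 220},{"dx": -228,"dy": -266,"dz": 50,"turn": -1.57,"claw": 220},{"dx": -228,"dy": -266,"dz": 75,"turn": -1.57,"claw": 220},{"dx": -228,"dy": -266,"dz": 88,"turn": -1.57,"claw": 220},{"dx": -228,"dy": -266,"dz": 94,"turn": -1.57,"claw": 220},{"dx": -228,"dy": -266,"dz": 97,"turn": -1.57,"claw": 220},{"dx": -228,"dy": -266,"dz": 97,"turn": -1.57,"claw": 220}], "squeeze": 15}}

```text
t: 12.05
position: [0.4457, 0.2421, 0.0062]
eef_rot: [0.708, 0.707, 0.0, 0.0]
wrist_force: [-0.0, -0.6, 0.6]
finger_gap: 0.304
```

Request:
{"method": "drive_tool", "body": {"steps": [{"dx": 0,"dy": 0,"dz": 1,"turn": 0,"claw": 220},{"dx": 0,"dy": 0,"dz": 1,"turn": 0,"claw": 120},{"dx": 0,"dy": 0,"dz": 1,"turn": 0,"claw": 120},{"dx": 0,"dy": 0,"dz": 1,"turn": 0,"claw": 120},{"dx": 0,"dy": 0,"dz": -20,"turn": 0,"claw": 120},{"dx": 0,"dy": 0,"dz": -60,"turn": 0,"claw": 120},{"dx": 0,"dy": 0,"dz": -100,"turn": 0.1,"claw": 60},{"dx": -40,"dy": 15,"dz": -110,"turn": 0.27,"claw": 60},{"dx": -85,"dy": 30,"dz": -110,"turn": 0.44,"claw": 60},{"dx": -130,"dy": 45,"dz": -110,"turn": 0.61,"claw": 60},{"dx": -175,"dy": 60,"dz": -110,"turn": 0.78,"claw": 60},{"dx": -220,"dy": 75,"dz": -110,"turn": 0.95,"claw": 60},{"dx": -265,"dy": 90,"dz": -110,"turn": 1.12,"claw": 60},{"dx": -310,"dy": 105,"dz": -110,"turn": 1.29,"claw": 60},{"dx": -332,"dy": 113,"dz": -110,"turn": 1.46,"claw": 60},{"dx": -332,"dy": 113,"dz": -110,"turn": 1.57,"claw": 60},{"dx": -332,"dy": 113,"dz": -110,"turn": 1.57,"claw": 60},{"dx": -332,"dy": 113,"dz": -110,"turn": 1.57,"claw": 60}], "squeeze": 15}}

```text
t: 14.3
position: [0.5578, -0.0898, 0.1157]
eef_rot: [1.0, 0.001, -0.0, 0.0]
wrist_force: [-0.7, -0.3, -0.2]
finger_gap: 0.758
```

```bash
python3 - <<'E'
from h import *
s=get_image('side'); t=get_image('top')
f=lambda im,p,h=40:cv2.resize(im['color'][int(p[1])-h:int(p[1])+h,int(p[0])-h:int(p[0])+h,::-1],(400,400),interpolation=cv2.INTER_CUBIC)
a=proj(s,[.559,-.09,.05]);b=proj(t,[.445,.18,.02])
cv2.imwrite('pics/g3.png',np.hstack([f(s,a),f(t,b,55)]))
E
```

```text
(no output)
```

View pics/g3.png

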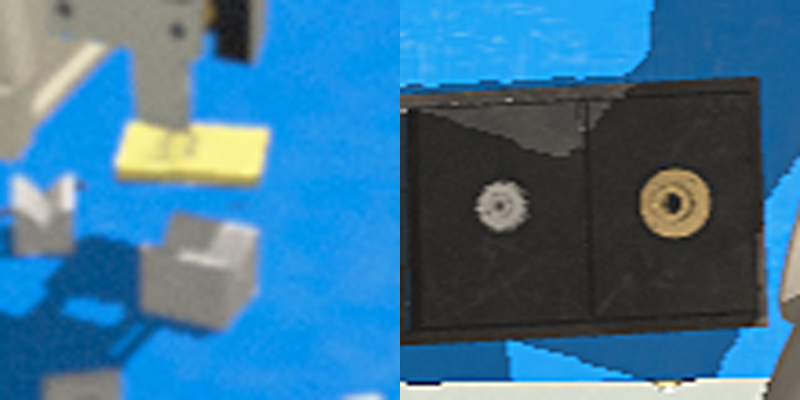

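Gear (500,205) and flange (675,205) lie hub up, one in each bay. Now the V-block.

Request:
{"method": "drive_tool", "body": {"steps": [{"dx": 0,"dy": 0,"dz": 50,"turn": 0,"claw": 60},{"dx": 0,"dy": 0,"dz": 80,"turn": 0,"claw": 60},{"dx": 0,"dy": 0,"dz": 100,"turn": 0,"claw": 60},{"dx": 0,"dy": 0,"dz": 108,"turn": 0,"claw": 60},{"dx": 0,"dy": 0,"dz": 110,"turn": 0,"claw": 60},{"dx": 0,"dy": 0,"dz": 110,"turn": 0,"claw": 60},{"dx": 0,"dy": 0,"dz": 110,"turn": 0,"claw": 200},{"dx": 0,"dy": 0,"dz": 110,"turn": 0,"claw": 200},{"dx": 0,"dy": 0,"dz": 110,"turn": 0,"claw": 200},{"dx": 0,"dy": 0,"dz": 110,"turn": 0,"claw": 200},{"dx": 0,"dy": 0,"dz": 110,"turn": 0,"claw": 200},{"dx": 0,"dy": 0,"dz": 110,"turn": 0,"claw": 200}], "squeeze": 40}}

```text
t: 15.9
position: [0.558, -0.0902, 0.0059]
eef_rot: [1.0, -0.0, 0.0, 0.0]
wrist_force: [-1.3, 0.7, 2.6]
finger_gap: 0.431
```

Request:
{"method": "drive_tool", "body": {"steps": [{"dx": 0,"dy": 0,"dz": -15,"turn": 0,"claw": 200},{"dx": 0,"dy": 0,"dz": -45,"turn": 0,"claw": 200},{"dx": -20,"dy": 0,"dz": -70,"turn": 0,"claw": 200},{"dx": -55,"dy": 10,"dz": -70,"turn": 0,"claw": 200},{"dx": -90,"dy": 45,"dz": -70,"turn": 0,"claw": 200},{"dx": -113,"dy": 85,"dz": -70,"turn": 0,"claw": 200},{"dx": -113,"dy": 125,"dz": -70,"turn": 0,"claw": 200},{"dx": -113,"dy": 165,"dz": -70,"turn": 0,"claw": 200},{"dx": -113,"dy": 205,"dz": -70,"turn": 0,"claw": 200},{"dx": -113,"dy": 245,"dz": -70,"turn": 0,"claw": 200},{"dx": -113,"dy": 265,"dz": -70,"turn": 0,"claw": 200},{"dx": -113,"dy": 273,"dz": -70,"turn": 0,"claw": 200},{"dx": -113,"dy": 273,"dz": -70,"turn": 0,"claw": 200},{"dx": -113,"dy": 273,"dz": -40,"turn": 0,"claw": 200},{"dx": -113,"dy": 273,"dz": -20,"turn": 0,"claw": 200},{"dx": -113,"dy": 273,"dz": -12,"turn": 0,"claw": 200},{"dx": -113,"dy": 273,"dz": -7,"turn": 0,"claw": 200},{"dx": -113,"dy": 273,"dz": -5,"turn": 0,"claw": 200},{"dx": -113,"dy": 273,"dz": -5,"turn": 0,"claw": 200}], "squeeze": 40}}

```text
t: 18.27
position: [0.4451, -0.3633, 0.0112]
eef_rot: [1.0, -0.0, 0.0, 0.0]
wrist_force: [-0.5, -0.0, -3.2]
finger_gap: 0.434
```

```bash
python3 - <<'E'
from h import *
print(read_state()['wrist_force'])
s=get_image('side'); a=proj(s,[.445,-.33,.03]); x,y=map(int,a)
save(s,'g4',(x-60,y-45,x+60,y+45),6)
E
```

```text
[-0.50941006 -0.02520072 -3.17913147]
```

View pics/g4.png

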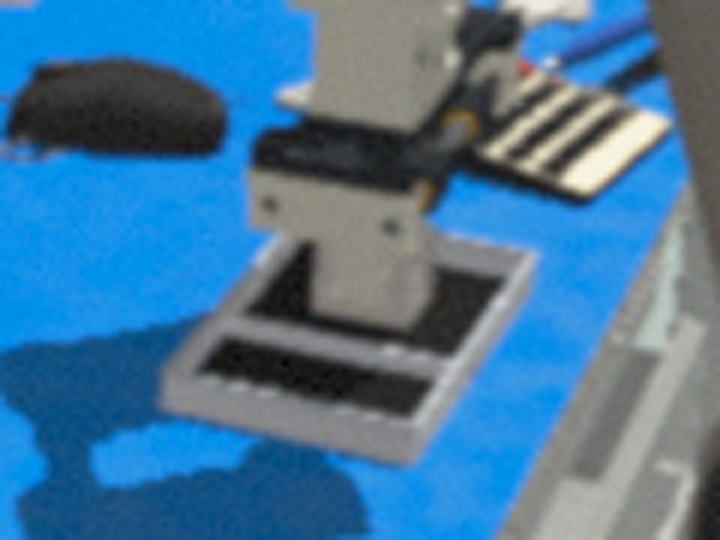

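The block is inside the wide bay, finger (370,290) clear of the wall. Still carrying 3.2 N, so I lower until the floor takes it.

Request:
{"method": "drive_tool", "body": {"steps": [{"dx": 0,"dy": 0,"dz": 1,"turn": 0,"claw": 200},{"dx": 0,"dy": 0,"dz": 1.5,"turn": 0,"claw": 200},{"dx": 0,"dy": 0,"dz": 1.5,"turn": 0,"claw": 200}], "squeeze": 40}}

```text
t: 18.7
position: [0.445, -0.3634, 0.0098]
eef_rot: [1.0, -0.0, 0.0, 0.0]
wrist_force: [-1.8, 0.1, 4.4]
finger_gap: 0.436
```

Request:
{"method": "drive_tool", "body": {"steps": [{"dx": 0,"dy": 0,"dz": 0,"turn": 0,"claw": 112},{"dx": 0,"dy": 0,"dz": 0,"turn": 0,"claw": 112},{"dx": 0,"dy": 0,"dz": 0,"turn": 0,"claw": 112},{"dx": 0,"dy": 0,"dz": -10,"turn": 0,"claw": 112},{"dx": 0,"dy": 0,"dz": -40,"turn": 0,"claw": 112},{"dx": 0,"dy": 0,"dz": -80,"turn": 0,"claw": 130},{"dx": 0,"dy": -45,"dz": -90,"turn": -0.1,"claw": 130},{"dx": 0,"dy": -100,"dz": -90,"turn": -0.2,"claw": 130},{"dx": 15,"dy": -155,"dz": -90,"turn": -0.3,"claw": 130},{"dx": 40,"dy": -210,"dz": -90,"turn": -0.4,"claw": 130},{"dx": 65,"dy": -265,"dz": -90,"turn": -0.5,"claw": 130},{"dx": 90,"dy": -320,"dz": -90,"turn": -0.574,"claw": 130},{"dx": 115,"dy": -365,"dz": -90,"turn": -0.574,"claw": 130},{"dx": 125,"dy": -383,"dz": -90,"turn": -0.574,"claw": 130},{"dx": 125,"dy": -383,"dz": -90,"turn": -0.574,"claw": 130},{"dx": 125,"dy": -383,"dz": -90,"turn": -0.574,"claw": 130}], "squeeze": 15}}

```text
t: 20.7
position: [0.5694, 0.0186, 0.0993]
eef_rot: [0.959, 0.282, -0.0, 0.0]
wrist_force: [-0.5, -0.1, 0.2]
finger_gap: 0.494
```

```bash
python3 - <<'E'
from h import *
s=get_image('side'); t=get_image('top')
f=lambda im,p,h=40:cv2.resize(im['color'][int(p[1])-h:int(p[1])+h,int(p[0])-h:int(p[0])+h,::-1],(400,400),interpolation=cv2.INTER_CUBIC)
a=proj(s,[.57,.02,.05]);b=proj(t,[.445,-.33,.02])
cv2.imwrite('pics/g5.png',np.hstack([f(s,a),f(t,b,55)]))
E
```

```text
(no output)
```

View pics/g5.png

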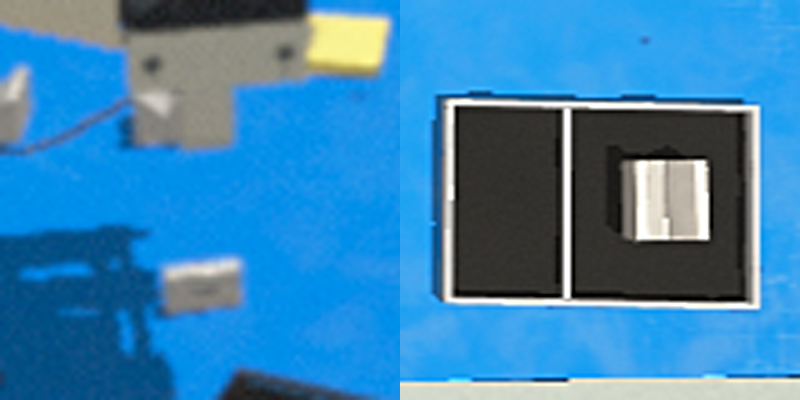

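V-block stands upright in the wide bay (670,200). Gauge block (200,285) untouched. Grip it.

Request:
{"method": "drive_tool", "body": {"steps": [{"dx": 0,"dy": 0,"dz": 50,"turn": 0,"claw": 130},{"dx": 0,"dy": 0,"dz": 75,"turn": 0,"claw": 130},{"dx": 0,"dy": 0,"dz": 88,"turn": 0,"claw": 130},{"dx": 0,"dy": 0,"dz": 94,"turn": 0,"claw": 130},{"dx": 0,"dy": 0,"dz": 95,"turn": 0,"claw": 130},{"dx": 0,"dy": 0,"dz": 95,"turn": 0,"claw": 130},{"dx": 0,"dy": 0,"dz": 95,"turn": 0,"claw": 245},{"dx": 0,"dy": 0,"dz": 95,"turn": 0,"claw": 245},{"dx": 0,"dy": 0,"dz": 95,"turn": 0,"claw": 245},{"dx": 0,"dy": 0,"dz": 95,"turn": 0,"claw": 245},{"dx": 0,"dy": 0,"dz": 95,"turn": 0,"claw": 245},{"dx": 0,"dy": 0,"dz": 95,"turn": 0,"claw": 245},{"dx": 0,"dy": 0,"dz": 95,"turn": 0,"claw": 245}], "squeeze": 20}}

```text
t: 22.42
position: [0.5699, 0.0198, 0.0042]
eef_rot: [0.959, 0.283, -0.0, 0.0]
wrist_force: [0.1, 0.2, 0.2]
finger_gap: 0.101
```

Request:
{"method": "drive_tool", "body": {"steps": [{"dx": 0,"dy": 0,"dz": -20,"turn": 0,"claw": 245},{"dx": 0,"dy": 0,"dz": -60,"turn": 0,"claw": 245},{"dx": -30,"dy": 19,"dz": -80,"turn": -0.15,"claw": 245},{"dx": -68,"dy": 43,"dz": -80,"turn": -0.3,"claw": 245},{"dx": -106,"dy": 67,"dz": -80,"turn": -0.45,"claw": 245},{"dx": -144,"dy": 92,"dz": -80,"turn": -0.6,"claw": 245},{"dx": -182,"dy": 116,"dz": -80,"turn": -0.75,"claw": 245},{"dx": -220,"dy": 140,"dz": -80,"turn": -0.9,"claw": 245},{"dx": -255,"dy": 163,"dz": -80,"turn": -0.996,"claw": 245},{"dx": -274,"dy": 174,"dz": -80,"turn": -0.996,"claw": 245},{"dx": -274,"dy": 174,"dz": -80,"turn": -0.996,"claw": 245},{"dx": -274,"dy": 174,"dz": -45,"turn": -0.996,"claw": 245},{"dx": -274,"dy": 174,"dz": -25,"turn": -0.996,"claw": 245},{"dx": -274,"dy": 174,"dz": -12,"turn": -0.996,"claw": 245},{"dx": -274,"dy": 174,"dz": -7,"turn": -0.996,"claw": 245},{"dx": -274,"dy": 174,"dz": -6,"turn": -0.996,"claw": 245},{"dx": -274,"dy": 174,"dz": -6,"turn": -0.996,"claw": 245}], "squeeze": 20}}

```text
t: 24.55
position: [0.4347, -0.2753, 0.0108]
eef_rot: [0.707, 0.707, 0.0, 0.001]
wrist_force: [-0.9, -0.6, -0.7]
finger_gap: 0.099
```

Request:
{"method": "drive_tool", "body": {"steps": [{"dx": 0,"dy": 0,"dz": 1,"turn": 0,"claw": 245},{"dx": 0,"dy": 0,"dz": 1.5,"turn": 0,"claw": 245},{"dx": 0,"dy": 0,"dz": 1.5,"turn": 0,"claw": 245}], "squeeze": 20}}

```text
t: 24.92
position: [0.4343, -0.2751, 0.0088]
eef_rot: [0.707, 0.707, -0.0, 0.0]
wrist_force: [0.2, -0.6, 0.1]
finger_gap: 0.098
```

One more millimetre to feel the floor.

Request:
{"method": "drive_tool", "body": {"steps": [{"dx": 0,"dy": 0,"dz": 0.5,"turn": 0,"claw": 245},{"dx": 0,"dy": 0,"dz": 1,"turn": 0,"claw": 245},{"dx": 0,"dy": 0,"dz": 1,"turn": 0,"claw": 245}], "squeeze": 20}}

```text
t: 25.3
position: [0.4343, -0.2751, 0.0082]
eef_rot: [0.707, 0.707, -0.0, 0.0]
wrist_force: [-1.6, 1.0, 5.1]
finger_gap: 0.094
```

Request:
{"method": "drive_tool", "body": {"steps": [{"dx": 0,"dy": 0,"dz": 0,"turn": 0,"claw": 215},{"dx": 0,"dy": 0,"dz": 0,"turn": 0,"claw": 190},{"dx": 0,"dy": 0,"dz": 0,"turn": 0,"claw": 190},{"dx": 0,"dy": 0,"dz": 0,"turn": 0,"claw": 190},{"dx": 0,"dy": 0,"dz": -10,"turn": 0,"claw": 190},{"dx": 0,"dy": 0,"dz": -40,"turn": 0,"claw": 190},{"dx": 0,"dy": 0,"dz": -90,"turn": 0,"claw": 190},{"dx": 40,"dy": 0,"dz": -130,"turn": 0,"claw": 190},{"dx": 100,"dy": 0,"dz": -150,"turn": 0,"claw": 190},{"dx": 160,"dy": 0,"dz": -150,"turn": 0,"claw": 190},{"dx": 220,"dy": 0,"dz": -150,"turn": 0,"claw": 190},{"dx": 240,"dy": 0,"dz": -150,"turn": 0,"claw": 190},{"dx": 240,"dy": 0,"dz": -150,"turn": 0,"claw": 190}], "squeeze": 20}}

```text
t: 26.92
position: [0.4345, -0.0339, 0.1584]
eef_rot: [0.706, 0.708, 0.0, 0.0]
wrist_force: [0.6, -0.2, 0.1]
finger_gap: 0.252
```

```bash
python3 - <<'E'
from h import *
t=get_image('top'); s=get_image('side'); x,y=map(int,proj(s,[.445,-.33,.02]))
f=lambda c,b:cv2.resize(c['color'][b[1]:b[3],b[0]:b[2],::-1],(800,int(800*(b[3]-b[1])/(b[2]-b[0]))),interpolation=cv2.INTER_CUBIC)
a=f(t,(130,150,500,360))
b=cv2.resize(s['color'][y-15:y+15,x-90:x+90,::-1],(800,133),interpolation=cv2.INTER_CUBIC)
cv2.imwrite('pics/fin.png',np.vstack([a,b]))
for p in((436,306),):pass
E
```

```text
(no output)
```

View pics/fin.png

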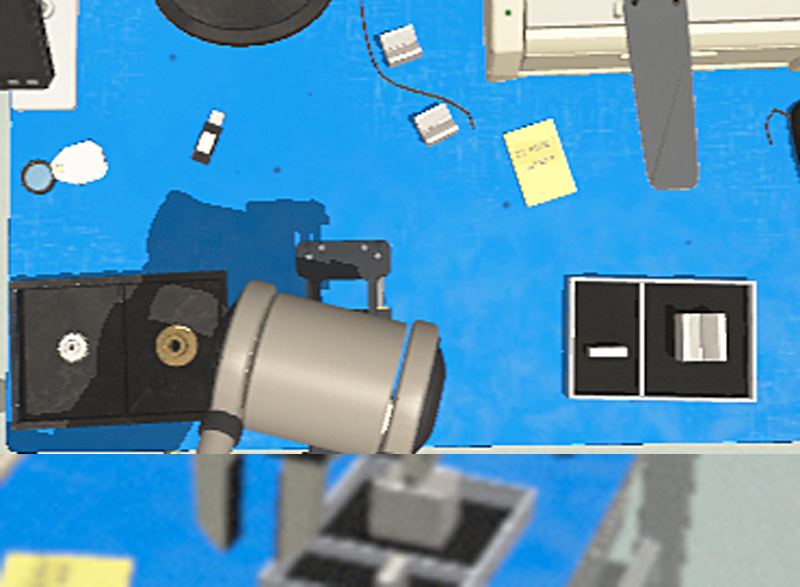

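All four parts sit in their bays: gear (72,345), flange (177,345), gauge block (608,351), V-block (700,337). The USB stick has not moved, and the arm hides the eraser, which nothing came near. Handing in.

```bash
python3 -c "
from workcell import *
print(finish_job(), read_state()['t'])"
```

```text
the job is handed in; nothing more can be done
the job is handed in; nothing more can be done
```

All four parts are in their places and the job is handed in, at about 27 s of the 133 s allowed.

- **Black tray:** the flange is in one bay and the gear in the other, both hub up. I released each about 1 mm or less above the floor.
- **Aluminium tray:** the V-block (the 45 x 40 mm one) stands upright in the wider bay, and the gauge block is in the narrower bay. I lowered both until the wrist force showed the floor taking them (about 4–5 N) before opening the fingers.

**Last checks:** the final top view shows one part in each bay, the USB stick where it was and the gripper clear. The arm hid the eraser in that view, so I did not recheck it. No low move came near it.

**Disagreements:** two measurements read off at first. The gauge block's length came out 41 mm against the stated 35 mm, from blurred edges. The aluminium tray's rim corner triangulated to 10 mm instead of 20 mm. Neither affected a grasp or a placing. One move call was refused as invalid and moved nothing, so I sent it again with all values filled in.

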